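# Mesh the hand drive of a tube rotator and index it to the loading gate

## Task

Put the tube rotator into hand drive: grip the black bar knob on top of its spindle and ease it down gently while rocking it to and fro until the teeth below it mesh and the knob goes fully home; never force it down while the teeth butt. Then turn the carousel with this knob until its one empty place stands at the loading gate, and let go, leaving the knob down. Do not touch the carousel or its tubes, and leave the other things on the bench alone.

Things in the scene. Friction and masses are not known exactly. Their poses are not given: they have to be found in the camera images.
- rotator: White tube rotator fixed to the bench. Origin on its upright spindle axis at bench height; +x points from the spindle to the loading gate (two aluminium cheeks 48 mm apart with a ramp between, top 92 mm above the bench, 120 to 176 mm from the axis). Base 30 mm high, reaching 130 mm to -x, 180 mm to +x, 130 mm to each side.
- gear_shift (a joint): How far the knob is pushed down its spindle, in m: 0 = up, 0.012 = fully home (stop). It slides against about 2.5 N of friction and stays where it is left. At 0.002 its five teeth reach those of the carousel's ring. With teeth butting it cannot pass 0.0075; past that they are in mesh. At most 20 N may act between butting teeth.
- ring_teeth (a point): Fixed point on the spindle axis where the teeth meet, 100 mm above the bench. Butting teeth push the carousel's ring down on its spring (2 N + 2.2 N per mm) for 5 mm, then it stops hard. If the knob is held pressed at 0.004 to 0.005 and turned, the ring springs up into mesh as the teeth come in line and the push felt drops by 5 to 10 N; then the knob can be pushed home.
- spindle_knob: Knob on the spindle: toothed steel disc 74 mm across, a stem, and a black grip bar 62 mm long (x axis), 18 mm thick (y), 45 mm tall. Origin on the spindle axis under the disc, 112 mm above the bench when up. Turns freely about z, over 1.4 rad either way. Five teeth: at most 36 degrees either way finds mesh; the window is about 4 degrees wide, its place unknown. Backlash in mesh 0.07 rad in all.
- knob_grip (a point): Where to grip the bar from above: on the spindle axis, 16 mm below the bar's top, 169 mm above the bench when the knob is up, 157 mm when home. x along the bar, y across it. Free room all round at this height; the tubes below reach 115 mm above the bench.
- carousel: Aluminium disc with toothed edge, 234 mm across, top 58 mm above the bench, turning about the spindle axis (friction 0.25 N m, stays where left). Eight places; seven hold white tubes with blue caps, the one on its own x axis is empty. Starts 0.45 to 1.15 rad counter-clockwise (from above) of the gate. In mesh it turns with the knob, one to one. Its toothed ring sits at an unknown angle to it.
- empty_place (a point): Centre of the carousel's one empty place (a dark hole 33 mm across), on the disc's top, 80 mm from the spindle axis.
- gate_station (a point): Fixed point on the rotator's base frame, 80 mm from the spindle axis straight towards the loading gate: where the empty place must come to stand (within 8 mm).
- wash_bottle: Bystander: white bottle, 64 mm across, 170 mm tall, beside the rotator. Origin under its centre.
- reagent_jar: Bystander: amber jar, 60 mm across, 85 mm tall, beside the rotator. Origin under its centre.
- beaker: Bystander: glass beaker, 70 mm across, 90 mm tall. Origin under its centre.
- marker_pen: Bystander: grey pen 130 mm long, 14 mm thick, lying along its x axis.
- spare_tube: Bystander: white tube with blue cap, 29 mm across, 75 mm tall, standing beyond the rotator. Origin under its centre.
- timer: Bystander: flat grey timer 50 x 70 x 25 mm.
- tube_rack: Bystander: white block rack 100 x 200 x 45 mm with small vials.

How it is judged (in metres and radians):
On the way, in this order (a step that is already met when the one before it is completed fails the run):
1. the teeth are in mesh and the knob is fully home (value of joint gear_shift above 0.01 m), for 0.2 s.
2. the carousel has been turned until its empty place stands at the loading gate, the knob still home (value of joint gear_shift above 0.01 m and horizontal distance between empty_place and gate_station below 0.008 m), for 0.2 s.
At the end, for the whole second after the job is handed in: The knob is pushed home (at least 10 of its 12 mm, which is possible only in mesh), the empty place is within 8 mm of the loading gate's station, and the carousel is at rest (all of step 2 and angular speed of carousel below 0.05 rad/s); the robot touches nothing.
It fails at once if butting teeth forced: more than 20 N between the knob and the carousel's ring before the knob is past 9.5 mm (contact force between spindle_knob and carousel above 20 N and value of joint gear_shift below 0.0095 m).
It fails at once if the robot pushes on the carousel or its tubes (over 1.5 N) (contact force between any of the fingers, the arm and carousel above 1.5 N).
It fails at once if a bystander is moved by more than 30 mm (distance of any of wash_bottle, reagent_jar, beaker, marker_pen, spare_tube, timer, tube_rack from where it was at the start of the episode above 0.03 m).
It also fails if it takes over 72 s, if anything falls off the work surface, if the arm or the gripper's body presses on something with over 40 N, if the wrist force passes 120 N, or if a joint passes its speed limit or range.

## Robot

A 6-joint arm with a two-finger parallel gripper is mounted at the origin on the work surface. World frame = base frame: x ahead of the robot, y to its left, z up, the work surface at z = 0. Lengths are in mm, angles in rad, forces in N, time in s.
With the tool pointing down it reaches from about 350 to 975 mm from the base axis. Payload 7.1 kg.
Tool frame: the origin (TCP) lies at the very end of the fingers, on their centre line; the grasp point (between the pads) lies tcp_to_grasp behind it (tcp_to_grasp is the distance from the TCP to the grasp point, in mm); z points along the fingers, x is the direction in which the jaws open and shut, and the axes are right-handed (so a half turn about z gives the same grasp; the last joint's range is limited). The gripper opens to 88 mm and grips with 3 to 60 N. Pads are 20 mm wide; open, the fingers measure 115 mm over their backs; the gripper's body (75 mm by 178 mm) begins 61 mm behind the grasp point.
Start: joints at [1.271, 0.423, 1.63, -0, 1.089, -0.019], TCP at [173.171, 600.514, 222.675] pointing down, gripper open.
Joint ranges: [-3, 3], [-0.9, 2.11], [0.09, 2.58], [-1.31, 4.45], [0.11, 2.69], [-2.54, 2.54]. Speed limits (rad/s): [2.39, 2.39, 3.01, 3.14, 3.14, 3.14].

## Interface

Orientations are given as a rotation vector (axis times angle).
In Python, from workcell import get_obs, get_image, close_job, recognise, mark_of, tcp_to_grasp gives the robot as it stands. The module is installed in compiled form; this text tells all that it offers.
- The arm moves only by the tool move_arm, never from a script. Its argument "motion" is a list of rows, each a list of 7 numbers: the shift along the world's x, y, z in mm, then the turn, a rotation vector about the world's x, y, z in rad, then the finger opening in mm, from 0 to 87.8. A call has 1 to 5 rows; each row is the pose to reach, as a shift and turn from the pose commanded when the call began; what a row does not reach only later rows make up. A row lasts 1/12 s, in which the tool goes at most 41.7 mm and 7.16 degrees, less where a joint would pass 70% of its speed; a pose out of reach is approached as far as the arm can. A call with a gripper value outside its range is refused whole. The fingers move at their own pace and stop on an object; the grip force is fixed at half the most. Time passes only in rows, so rows that repeat a pose let the fingers close. It gives the time, the measured TCP pose, the force and the opening at its end, in the units of the state.
- get_obs(): the state, without advancing time (a new reading comes with each control period).
- get_image(name): name is "scene" or "top"; returns a dict with "color" (400x640x3 uint8, red, green, blue), "mtx" (3x3 intrinsics, pixels), "camera_from_world" (4x4, takes a point from world to camera coordinates). Camera axes: x right, y up, looking along -z (the intrinsics and any distortion apply to the point x, -y, -z); pixel columns grow to the right and rows downward; lengths in mm; the calibration is good to about 2 mm. A picture is of the moment at which its call begins. There is no depth.
- close_job(): hands the job in, once; it reports no verdict.
Trained networks look in a picture, given as the dict that the camera call returned (one of the last four; its "shot" number tells which), for a name from the list of things; names that differ only in an ending like _2 or _b are one class to them, and where a whole thing is asked for, a point or a joint stands for the part that bears it (a point fixed in the world has none). Each returns a list of dicts, best first, with "p" (0 to 1); they miss things now and then, are a little off and sometimes report something else, mostly with a low value. They report only what shows in the picture. A call takes as long as a camera call.
- recognise(picture, label): "bbox" ([centre column, centre row, width, height] in pixels, round what is visible of it).
- mark_of(picture, label): "location" ([row, column] in pixels: a listed point, or the origin of a listed thing).
The state is a dict: "t": time; "qpos": joint angles; "qvel": joint speeds; "joint_torque": joint torques, N m; "ee_pos": TCP position; "orientation": TCP orientation; "ft_force": force on the tool from outside, world axes, zero at the start; "moment": the same for the moment, N m; "width": finger opening in mm.
Only numpy, scipy, OpenCV 4.12 (cv2) and the standard library are available. Lean on these libraries where they do the work, as an engineer would, in place of code of your own. Each camera call takes 0.05 s, during which the arm holds its last target. There are 200 camera calls.

## Working session

There is one attempt and no reset: what is moved stays moved. The work goes in short steps, Python scripts to look and compute and a tool call to move; the robot and the scene stay as the last step left them, time stands still between calls to the robot, and variables do not carry over. Pictures are saved under pics/ and viewed, about 8 in all and at most 12, crops included, and the job is handed in when it is done.

Besides the shell and the picture viewer there is one more tool, called after "Request:" in YAML: its name, and indented under it one key for each argument. move_arm: Moves the arm, as the interface text tells. Its arguments: {"type":"object","properties":{"motion":{"type":"array"}},"required":["motion"]}

```bash
mkdir -p pics; cat > h.py <<'E'
import numpy as np, cv2
from workcell import *
def proj(im,P):
    P=np.atleast_2d(P); c=(im["camera_from_world"]@np.c_[P,np.ones(len(P))].T)[:3]
    v=np.stack([c[0],-c[1],-c[2]]); u=im["mtx"]@v; return (u[:2]/u[2]).T
def at_z(im,row,col,z):
    T=im["camera_from_world"]; R,t=T[:3,:3],T[:3,3]
    d=np.linalg.inv(im["mtx"])@[col,row,1]; d=R.T@[d[0],-d[1],-d[2]]; o=-R.T@t
    return o+d*(z-o[2])/d[2]
def shot(n,f=None):
    im=get_image(n)
    if f: cv2.imwrite(f"pics/{f}.png",im["color"][:,:,::-1])
    return im
E
python3 - <<'E'
from h import *
print(get_obs(), tcp_to_grasp)
for n in("scene","top"):
    im=shot(n,n+"1"); print(n,{k:np.round(v,3).tolist() for k,v in im.items() if k not in("color",) and hasattr(v,'shape')}, [k for k in im])
    for l,z in (("rotator",0),("knob_grip",169),("spindle_knob",112),("carousel",58),("empty_place",58),("gate_station",58)):
        for m in mark_of(im,l)[:2]: print(l,round(m["p"],2),np.round(m["location"],1),at_z(im,*m["location"],z).round(1))
E
```

```text
{'t': 0.0, 'qpos': array([ 1.27100285e+00,  4.23826189e-01,  1.63067314e+00, -2.91721460e-05,
        1.08860330e+00, -1.89666452e-02]), 'qvel': array([-5.36459179e-04,  3.67408009e-04,  1.74917281e-03, -1.37182967e-04,
       -5.52732913e-05, -1.43673143e-03]), 'joint_torque': array([-2.25233656e-03, -5.44630373e+01, -2.73664963e+01,  6.42812415e-02,
        2.26934039e-02, -1.04188605e-04]), 'ee_pos': array([173.01957385, 600.00244677, 221.91747216]), 'orientation': array([ 2.50973779e+00,  1.88815448e+00, -1.89775805e-03]), 'ft_force': array([-0.27085207,  0.60438223,  0.35381478]), 'moment': array([0.00879491, 0.01697785, 0.00112735]), 'width': 87.78425220433924} 18.700000000000003
scene {'mtx': [[503.863, 0.0, 322.051], [0.0, 503.863, 196.475], [0.0, 0.0, 1.0]], 'camera_from_world': [[-0.88, 0.475, -0.013, 534.762], [-0.396, -0.719, 0.571, 173.493], [0.262, 0.508, 0.821, -1748.448], [0.0, 0.0, 0.0, 1.0]]} ['color', 'mtx', 'camera_from_world', 'shot']
rotator 0.76 [228.4 335.9] [588.5  55.1   0. ]
knob_grip 0.86 [197.2 333.1] [596.6  49.8 169. ]
knob_grip 0.62 [232.3 310.6] [706.
[... 191 characters left out ...]
336.2] [624.  119.1  58. ]
gate_station 0.76 [230.2 308.1] [681.6  51.2  58. ]
gate_station 0.21 [345.1 386.1] [664.3 453.4  58. ]
top {'mtx': [[365.119, 0.0, 320.429], [0.0, 365.119, 199.993], [0.0, 0.0, 1.0]], 'camera_from_world': [[-0.012, -1.0, -0.001, 13.975], [0.985, -0.012, 0.169, -600.122], [-0.169, 0.001, 0.986, -972.459], [0.0, 0.0, 0.0, 1.0]]} ['color', 'mtx', 'camera_from_world', 'shot']
rotator 0.56 [209.8 305.3] [580.4  51.1   0. ]
knob_grip 0.77 [198.9 304.4] [583.2  46.2 169. ]
spindle_knob 0.9 [197.  302.6] [598.4  53.4 112. ]
carousel 0.88 [204.6 306.6] [586.6  45.   58. ]
empty_place 0.92 [189.9 282.1] [629.1 113.3  58. ]
gate_station 0.74 [179.  301.5] [659.7  58.9  58. ]
```

```bash
python3 - <<'E'
import cv2
a=cv2.imread("pics/top1.png")[100:300,200:420]; cv2.imwrite("pics/c1.png",cv2.resize(a,(660,600),interpolation=cv2.INTER_CUBIC))
a=cv2.imread("pics/scene1.png")[120:300,220:440]; cv2.imwrite("pics/c2.png",cv2.resize(a,(733,600),interpolation=cv2.INTER_CUBIC))
E
```

```text
(no output)
```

View pics/c1.png

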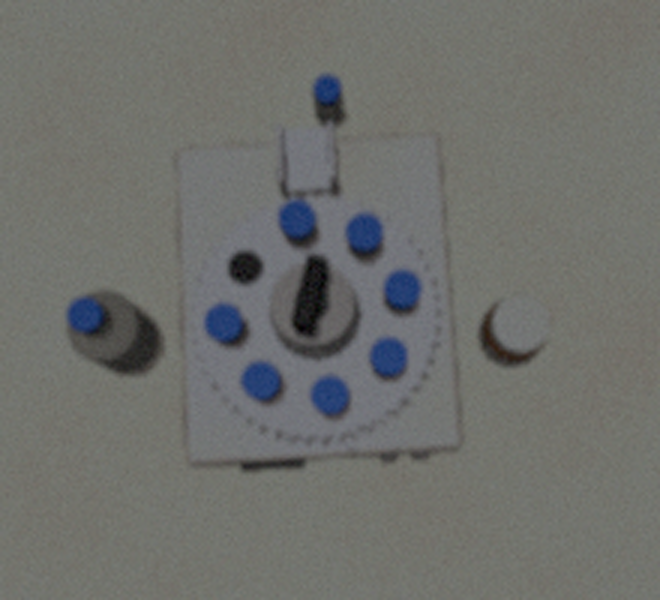

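View pics/c2.png

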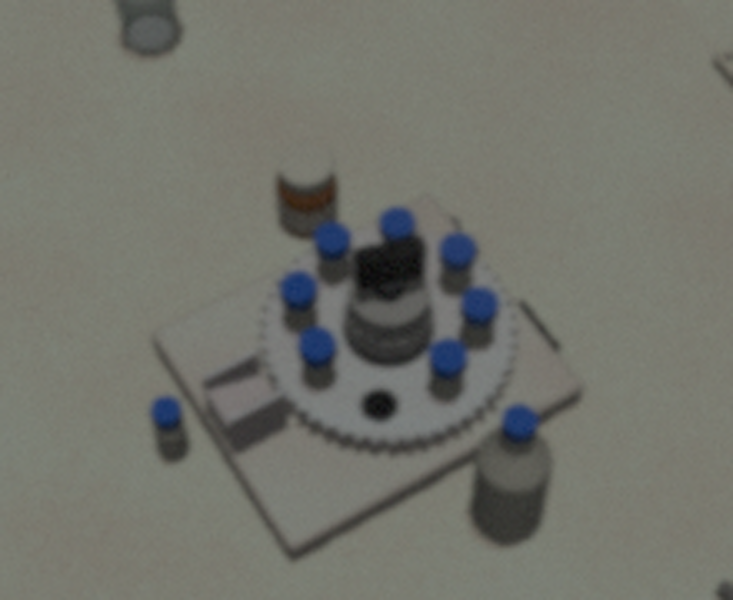

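View pics/scene1.png

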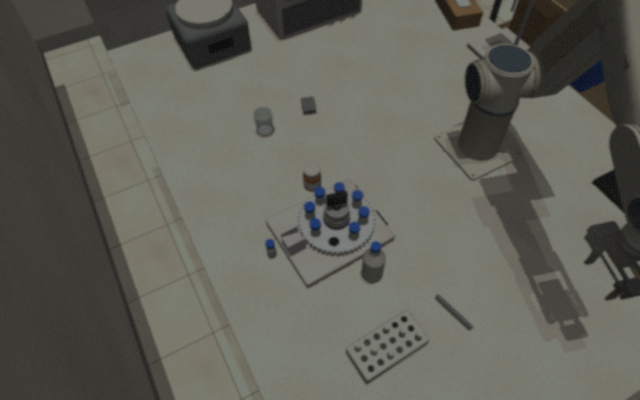

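```bash
cat >> h.py <<'E'
from scipy.optimize import least_squares
def caps(im):
    h=cv2.cvtColor(im["color"],cv2.COLOR_RGB2HSV)
    c=im["color"].astype(int); m=((c[:,:,2]-c[:,:,0]>40)).astype(np.uint8)
    n,_,s,ce=cv2.connectedComponentsWithStats(m); return ce[1:][s[1:,4]>15]
def fitcar(ims,p0):
    # p: x,y,phi (caps as discs centred z~110)
    obs=[caps(i) for i in ims]
    def pts(p): a=p[2]+np.arange(1,8)*np.pi/4; return np.c_[p[0]+80*np.cos(a),p[1]+80*np.sin(a),np.full(7,109.)]
    def res(p):
        r=[]
        for im,o in zip(ims,obs):
            u=proj(im,pts(p)); d=u[:,None]-o[None]; j=(d**2).sum(2).argmin(1); r.append(d[np.arange(7),j])
        return np.concatenate(r).ravel()
    s=least_squares(res,p0,loss="soft_l1"); return s.x,np.sqrt(np.mean(res(s.x)**2)),[len(o) for o in obs]
E
python3 - <<'E'
from h import *
S,T=shot("scene"),shot("top")
for ims in ((S,T),(S,),(T,)):
    print(min((fitcar(ims,[590,52,a]) for a in np.arange(0.6,1.5,.1)),key=lambda r:r[1]))
# base
ct=np.array([[178,152],[437,135],[462,445],[190,462]])/3+[200,100]
cs=np.array([[155,336],[293,550],[580,388]])/3.332+[220,120]
L=np.array([[180,130],[180,-130],[-130,-130],[-130,130]])
def w(p,idx): c,s=np.cos(p[2]),np.sin(p[2]); l=L[idx]; return np.c_[p[0]+c*l[:,0]-s*l[:,1],p[1]+s*l[:,0]+c*l[:,1],np.full(len(l),30.)]
for nm,f in (("T",lambda p:(proj(T,w(p,[0,1,2,3]))-ct).ravel()),("S",lambda p:(proj(S,w(p,[1,0,3]))-cs).ravel())):
    s=least_squares(f,[590,52,0.05]); print(nm,s.x,np.round(s.fun,1))
# bar
for nm,im,z in(("T",T,185),("S",S,165)):
    g=im["color"].max(2).astype(float); u=proj(im,[590,52,z])[0].astype(int); print(nm,u)
    p=g[u[1]-14:u[1]+15,u[0]-14:u[0]+15]; m=np.zeros_like(g,bool); m[u[1]-14:u[1]+15,u[0]-14:u[0]+15]=p<50
    y,x=np.nonzero(m); print(len(x)); 
    q=np.array([at_z(im,a,b,z)[:2] for a,b in zip(y,x)])
    if nm=="T":
        print(q.mean(0), cv2.minAreaRect(q.astype(np.float32)));e,v=np.linalg.eigh(np.cov(q.T)); print(np.arctan2(v[1,1],v[0,1]),np.sqrt(e))
E
```

```text
(array([587.0378462 ,  51.11646756,   0.96265213]), np.float64(0.36304106840681327), [9, 10])
(array([587.59252501,  53.04969341,   0.96305703]), np.float64(0.08956128796653982), [9])
(array([586.88473415,  50.0235037 ,   0.96244027]), np.float64(0.056155188857557), [10])
T [5.85083092e+02 4.76407699e+01 5.27638117e-02] [-1.1 -1.7  0.9 -1.6  1.2  1.2 -1.   1.6]
S [5.88195663e+02 5.84854354e+01 5.37842559e-02] [-1.9 -1.  -0.5  1.   2.3 -0.5]
T [301 195]
192
[582.61400618  47.93710499] ((590.414306640625, 47.650482177734375), (26.85459327697754, 69.58753967285156), 89.88349914550781)
2.9472050822432183 [ 6.04193777 16.29682082]
S [335 197]
309
```

Request:
move_arm:
  motion:
    - [35, -46, 0, 0, 0, 0.02, 87.8]
    - [70, -92, 0, 0, 0, 0.02, 87.8]
    - [105, -138, 0, 0, 0, 0.02, 87.8]
    - [140, -184, 0, 0, 0, 0.02, 87.8]
    - [155, -206, 0, 0, 0, 0.02, 87.8]

```text
t: 1.22
ee_pos: [299.6, 432.9, 222.8]
orientation: [-2.491, -1.915, -0.001]
ft_force: [0.8, 1.7, 0.3]
width: 87.9
```

Request:
move_arm:
  motion:
    - [25, -33, 0, 0, 0, 0.06, 87.8]
    - [50, -66, 0, 0, 0, 0.06, 87.8]
    - [75, -99, 0, 0, 0, 0.06, 87.8]
    - [100, -132, 0, 0, 0, 0.06, 87.8]
    - [125, -165, 0, 0, 0, 0.06, 87.8]

```text
t: 1.63
ee_pos: [424.8, 267.6, 223.0]
orientation: [2.433, 1.988, 0.001]
ft_force: [0.4, 0.2, 0.5]
width: 87.9
```

Request:
move_arm:
  motion:
    - [34, -45, 0, 0, 0, 0, 87.8]
    - [67, -89, 0, 0, 0, 0, 87.8]
    - [100, -134, 0, 0, 0, 0, 87.8]
    - [134, -178.5, 0, 0, 0, 0, 87.8]
    - [134, -178.5, 0, 0, 0, 0, 87.8]

```text
t: 2.05
ee_pos: [549.9, 100.7, 222.9]
orientation: [2.433, 1.987, 0.001]
ft_force: [0.0, -0.4, 0.4]
width: 88.0
```

Request:
move_arm:
  motion:
    - [0, 0, 0, 0, 0, 0, 87.8]
    - [0, 0, 0, 0, 0, 0, 87.8]

```text
t: 2.22
ee_pos: [549.9, 100.9, 222.6]
orientation: [2.437, 1.983, 0.0]
ft_force: [-0.5, 1.1, 0.6]
width: 87.8
```

```bash
python3 - <<'E'
from h import *
o=get_obs(); print(o["ee_pos"],o["orientation"],2*np.arctan2(o["orientation"][1],o["orientation"][0]),o["qpos"],o["ft_force"])
T=shot("top","t2"); S=shot("scene","s2")
a=np.vstack([cv2.resize(T["color"][150:250,250:370],(480,400)),cv2.resize(S["color"][150:260,270:402],(480,400))])[:,:,::-1]
cv2.imwrite("pics/c3.png",cv2.resize(a,None,fx=.75,fy=.75))
E
```

```text
[549.89480691 100.85157703 222.56182439] [2.43673052e+00 1.98288558e+00 2.54875289e-04] 1.3661361524385875 [ 1.60062480e-01  3.27042347e-01  1.77757677e+00  7.59783241e-05
  1.03682394e+00 -1.20611234e+00] [-0.49100228  1.10469745  0.57011022]
```

View pics/c3.png

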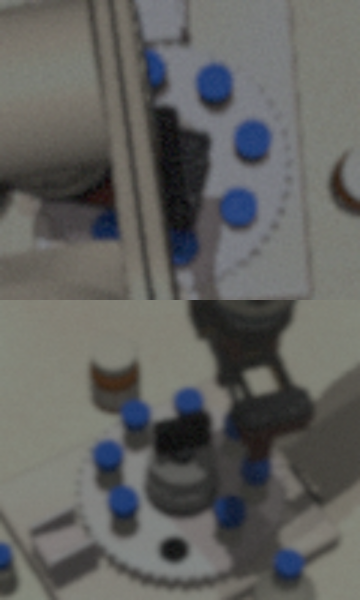

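Request:
move_arm:
  motion:
    - [19, -25, 0, 0, 0, 0, 87.8]
    - [37.2, -49.7, 0, 0, 0, 0, 87.8]
    - [37.2, -49.7, 0, 0, 0, 0, 87.8]
    - [37.2, -49.7, -20, 0, 0, 0, 87.8]
    - [37.2, -49.7, -40, 0, 0, 0, 87.8]

```text
t: 2.73
ee_pos: [586.4, 54.4, 183.4]
orientation: [2.431, 1.988, 0.004]
ft_force: [-0.3, -0.3, -0.8]
width: 88.0
```

Request:
move_arm:
  motion:
    - [0, 0, -16, 0, 0, 0, 87.8]
    - [0, 0, -32, 0, 0, 0, 87.8]
    - [0, 0, -32, 0, 0, 0, 87.8]

```text
t: 2.98
ee_pos: [583.0, 54.6, 147.8]
orientation: [-2.428, -1.988, 0.007]
ft_force: [0.5, 0.0, -0.3]
width: 87.8
```

Request:
move_arm:
  motion:
    - [0, 0, 0, 0, 0, 0, 50]
    - [0, 0, 0, 0, 0, 0, 30]
    - [0, 0, 0, 0, 0, 0, 24]
    - [0, 0, 0, 0, 0, 0, 24]
    - [0, 0, 0, 0, 0, 0, 24]

```text
t: 3.4
ee_pos: [586.5, 53.2, 151.6]
orientation: [2.432, 1.987, 0.002]
ft_force: [0.5, 0.1, 0.3]
width: 58.0
```

Request:
move_arm:
  motion:
    - [0, 0, 0, 0, 0, 0, 24]
    - [0, 0, 0, 0, 0, 0, 24]
    - [0, 0, 0, 0, 0, 0, 24]
    - [0, 0, 0, 0, 0, 0, 24]

```text
t: 3.73
ee_pos: [586.0, 52.9, 150.7]
orientation: [-2.433, -1.987, 0.0]
ft_force: [-0.2, -0.4, 0.5]
width: 31.8
```

```bash
python3 - <<'E'
from h import *
o=get_obs(); print(o["ee_pos"],o["orientation"],o["qpos"],o["ft_force"],o["width"])
T=shot("top","t3"); S=shot("scene","s3")
a=np.hstack([cv2.resize(T["color"][150:250,250:350],(400,400)),cv2.resize(S["color"][150:250,290:390],(400,400))])[:,:,::-1]
cv2.imwrite("pics/c4.png",a)
E
```

```text
[586.04842068  52.91753632 150.70158679] [-2.43311054e+00 -1.98731954e+00  1.26552933e-05] [ 6.98196707e-02  4.60986687e-01  1.76342374e+00  1.68256692e-05
  9.17201531e-01 -1.29997075e+00] [-0.21621921 -0.35598759  0.45970831] 31.7722608477128
```

View pics/c4.png

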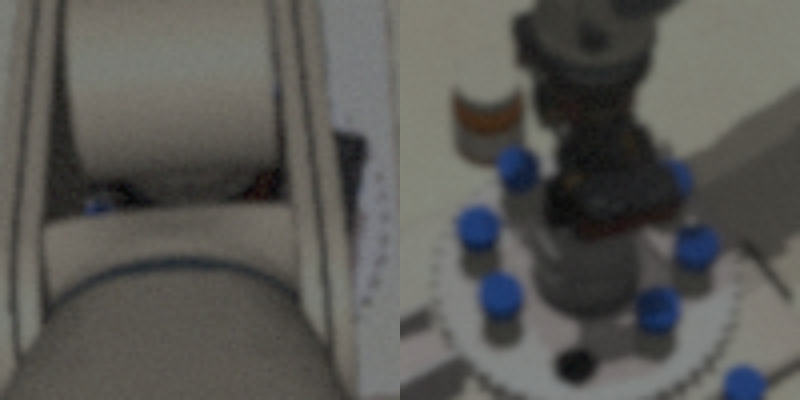

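Request:
move_arm:
  motion:
    - [1, -1.5, 0, 0, 0, 0, 24]
    - [1, -1.5, 0, 0, 0, 0, 20]
    - [1, -1.5, 0, 0, 0, 0, 16]
    - [1, -1.5, 0, 0, 0, 0, 12]
    - [1, -1.5, 0, 0, 0, 0, 12]

```text
t: 4.25
ee_pos: [587.2, 51.5, 150.7]
orientation: [2.433, 1.988, 0.0]
ft_force: [0.2, -0.8, -0.5]
width: 18.1
```

Request:
move_arm:
  motion:
    - [0, 0, 0, 0, 0, 0, 10]
    - [0, 0, 0, 0, 0, 0, 10]
    - [0, 0, 0, 0, 0, 0, 10]

```text
t: 4.5
ee_pos: [587.2, 51.5, 150.7]
orientation: [2.433, 1.988, 0.0]
ft_force: [1.3, 0.3, -1.4]
width: 18.1
```

Request:
move_arm:
  motion:
    - [0, 0, -0.5, 0, 0, 0, 10]
    - [0, 0, -1, 0, 0, 0, 10]
    - [0, 0, -1.5, 0, 0, 0, 10]
    - [0, 0, -1.5, 0, 0, 0, 10]

```text
t: 4.83
ee_pos: [587.2, 51.5, 149.2]
orientation: [2.433, 1.987, 0.0]
ft_force: [0.4, -0.4, -0.8]
width: 17.6
```

Request:
move_arm:
  motion:
    - [0, 0, -0.4, 0, 0, 0, 10]
    - [0, 0, -0.8, 0, 0, 0, 10]
    - [0, 0, -1.2, 0, 0, 0, 10]
    - [0, 0, -1.6, 0, 0, 0, 10]
    - [0, 0, -1.6, 0, 0, 0, 10]

```text
t: 5.25
ee_pos: [587.2, 51.5, 147.7]
orientation: [2.433, 1.987, 0.0]
ft_force: [0.6, -0.8, 4.0]
width: 17.9
```

Request:
move_arm:
  motion:
    - [0, 0, -0.4, 0, 0, 0, 10]
    - [0, 0, -0.8, 0, 0, 0, 10]
    - [0, 0, -1.2, 0, 0, 0, 10]
    - [0, 0, -1.2, 0, 0, 0, 10]

```text
t: 5.58
ee_pos: [587.2, 51.5, 146.6]
orientation: [2.433, 1.987, 0.0]
ft_force: [-0.8, -2.6, 5.6]
width: 17.9
```

Request:
move_arm:
  motion:
    - [0, 0, -0.3, 0, 0, 0, 10]
    - [0, 0, -0.6, 0, 0, 0, 10]
    - [0, 0, -0.6, 0, 0, 0, 10]

```text
t: 5.83
ee_pos: [587.2, 51.5, 146.1]
orientation: [2.433, 1.987, 0.0]
ft_force: [-0.4, -1.0, 6.0]
width: 17.9
```

Request:
move_arm:
  motion:
    - [0, 0, 0, 0, 0, 0.03, 10]
    - [0, 0, 0, 0, 0, 0.06, 10]
    - [0, 0, 0, 0, 0, 0.06, 10]

```text
t: 6.08
ee_pos: [587.2, 51.4, 146.2]
orientation: [2.37, 2.061, 0.0]
ft_force: [-0.7, -1.5, 5.9]
width: 17.9
```

Request:
move_arm:
  motion:
    - [0, 0, 0, 0, 0, 0.03, 10]
    - [0, 0, 0, 0, 0, 0.06, 10]
    - [0, 0, 0, 0, 0, 0.09, 10]
    - [0, 0, 0, 0, 0, 0.12, 10]
    - [0, 0, 0, 0, 0, 0.12, 10]

```text
t: 6.5
ee_pos: [587.1, 51.2, 145.5]
orientation: [2.243, 2.199, -0.0]
ft_force: [0.9, -1.6, 1.0]
width: 17.7
```

Request:
move_arm:
  motion:
    - [0, 0, 0, 0, 0, 0.03, 10]
    - [0, 0, 0, 0, 0, 0.06, 10]
    - [0, 0, 0, 0, 0, 0.09, 10]
    - [0, 0, 0, 0, 0, 0.12, 10]
    - [0, 0, 0, 0, 0, 0.12, 10]

```text
t: 6.92
ee_pos: [587.1, 51.1, 145.5]
orientation: [2.109, 2.328, -0.001]
ft_force: [1.5, -3.8, -1.8]
width: 17.9
```

Request:
move_arm:
  motion:
    - [0, 0, -0.5, 0, 0, 0, 10]
    - [0, 0, -1, 0, 0, 0, 10]
    - [0, 0, -1.5, 0, 0, 0, 10]
    - [0, 0, -1.5, 0, 0, 0, 10]

```text
t: 7.25
ee_pos: [587.1, 51.2, 144.3]
orientation: [2.109, 2.328, -0.0]
ft_force: [-0.1, -4.7, 2.9]
width: 17.7
```

```bash
python3 - <<'E'
from h import *
o=get_obs(); print(o["ee_pos"],o["orientation"],o["ft_force"],o["moment"],o["qpos"][5])
S,T=shot("scene"),shot("top")
for ims in ((S,),(T,)): print(min((fitcar(ims,[587,51,a]) for a in np.arange(0.6,1.5,.1)),key=lambda r:r[1]))
E
```

```text
[587.11507684  51.22120905 144.34027041] [ 2.10889310e+00  2.32801769e+00 -4.03401099e-04] [-0.10279224 -4.66059773  2.876551  ] [-1.12196966 -0.15295913 -0.19918095] -1.6020511976817973
(array([595.50838822,  86.12571914,   0.68177979]), np.float64(9.45453398426027), [6])
(array([785.51954314,  38.12494709,   2.34619234]), np.float64(20.110553758574262), [3])
```

Request:
move_arm:
  motion:
    - [0, 0, 0, 0, 0, -0.02, 10]
    - [0, 0, -0.5, 0, 0, -0.03, 10]
    - [0, 0, -1, 0, 0, -0.03, 10]
    - [0, 0, -1.5, 0, 0, -0.03, 10]
    - [0, 0, -1.5, 0, 0, -0.03, 10]

```text
t: 7.77
ee_pos: [587.1, 51.3, 142.5]
orientation: [2.143, 2.297, -0.0]
ft_force: [0.7, -4.7, 0.4]
width: 18.2
```

Request:
move_arm:
  motion:
    - [0, 0, -0.5, 0, 0, 0, 10]
    - [0, 0, -1, 0, 0, 0, 10]
    - [0, 0, -1.5, 0, 0, 0, 10]
    - [0, 0, -1.5, 0, 0, 0, 10]

```text
t: 8.1
ee_pos: [587.1, 51.3, 141.0]
orientation: [2.143, 2.297, -0.001]
ft_force: [1.1, -5.5, 0.7]
width: 18.2
```

Request:
move_arm:
  motion:
    - [0, 0, -0.5, 0, 0, 0, 10]
    - [0, 0, -1, 0, 0, 0, 10]
    - [0, 0, -1.5, 0, 0, 0, 10]
    - [0, 0, -2, 0, 0, 0, 10]
    - [0, 0, -2, 0, 0, 0, 10]

```text
t: 8.52
ee_pos: [587.1, 51.3, 139.0]
orientation: [2.143, 2.297, -0.0]
ft_force: [1.5, -5.0, 1.0]
width: 18.1
```

Request:
move_arm:
  motion:
    - [0, 0, -0.3, 0, 0, 0, 10]
    - [0, 0, -0.6, 0, 0, 0, 10]
    - [0, 0, -0.9, 0, 0, 0, 10]
    - [0, 0, -0.9, 0, 0, 0, 10]

```text
t: 8.85
ee_pos: [587.1, 51.3, 138.6]
orientation: [2.143, 2.297, -0.0]
ft_force: [1.0, -5.5, 3.8]
width: 18.3
```

Request:
move_arm:
  motion:
    - [0, 0, -0.5, 0, 0, 0, 10]
    - [0, 0, -1, 0, 0, 0, 10]
    - [0, 0, -1, 0, 0, 0, 10]

```text
t: 9.1
ee_pos: [587.3, 51.3, 138.5]
orientation: [2.143, 2.297, 0.0]
ft_force: [-1.7, -5.6, 12.3]
width: 17.9
```

Request:
move_arm:
  motion:
    - [0, 0, 0.8, 0, 0, -0.04, 10]
    - [0, 0, 0.8, 0, 0, -0.1, 10]
    - [0, 0, 0.8, 0, 0, -0.16, 10]
    - [0, 0, 0.8, 0, 0, -0.22, 10]
    - [0, 0, 0.8, 0, 0, -0.25, 10]

```text
t: 9.52
ee_pos: [587.2, 51.6, 138.6]
orientation: [2.415, 2.009, 0.0]
ft_force: [-1.1, -3.6, 6.0]
width: 17.7
```

```bash
cat >> h.py <<'E'
def phi45():
    o=get_obs(); print(o["ee_pos"].round(1),o["ft_force"].round(1),o["moment"].round(2),"yaw",2*np.arctan2(o["orientation"][1],o["orientation"][0])%np.pi)
    for n,c in(("scene",(587.6,53.05)),("top",(586.9,50.0))):
        im=shot(n)
        for u in caps(im):
            p=at_z(im,u[1],u[0],109)[:2]-c; r=np.hypot(*p)
            if r<110: print(n,round(r,1),"ang",round(np.arctan2(p[1],p[0]),3),"mod",round(np.arctan2(p[1],p[0])%(np.pi/4),3))
        for m in mark_of(im,"empty_place")[:1]:
            p=at_z(im,*m["location"],58)[:2]-c; print(n,"empty",round(m["p"],2),np.hypot(*p).round(1),np.arctan2(p[1],p[0]).round(3))
E
python3 -c "from h import *;phi45()"
```

```text
[587.2  51.6 138.6] [-1.1 -3.6  6. ] [-0.82  0.05  0.27] yaw 1.3876713022175582
scene 87.0 ang -1.393 mod 0.178
scene 86.3 ang -3.035 mod 0.107
scene 79.8 ang -0.657 mod 0.128
scene 81.2 ang 2.458 mod 0.102
scene 80.2 ang 0.112 mod 0.112
scene 84.6 ang 1.679 mod 0.108
scene empty 0.92 75.7 0.939
```

Request:
move_arm:
  motion:
    - [0, 0, 0, 0, 0, -0.06, 10]
    - [0, 0, 0, 0, 0, -0.12, 10]
    - [0, 0, 0, 0, 0, -0.18, 10]
    - [0, 0, 0, 0, 0, -0.24, 10]
    - [0, 0, 0, 0, 0, -0.3, 10]

```text
t: 10.13
ee_pos: [587.3, 52.0, 138.6]
orientation: [2.688, 1.626, 0.001]
ft_force: [0.6, -2.2, 5.6]
width: 17.5
```

Request:
move_arm:
  motion:
    - [0, 0, 0, 0, 0, -0.06, 10]
    - [0, 0, 0, 0, 0, -0.12, 10]
    - [0, 0, 0, 0, 0, -0.18, 10]
    - [0, 0, 0, 0, 0, -0.24, 10]
    - [0, 0, 0, 0, 0, -0.3, 10]

```text
t: 10.55
ee_pos: [587.6, 52.3, 138.6]
orientation: [-2.901, -1.205, -0.002]
ft_force: [1.9, -0.2, 4.0]
width: 17.5
```

Request:
move_arm:
  motion:
    - [0, 0, 0, 0, 0, -0.06, 10]
    - [0, 0, 0, 0, 0, -0.12, 10]
    - [0, 0, 0, 0, 0, -0.18, 10]
    - [0, 0, 0, 0, 0, -0.24, 10]
    - [0, 0, 0, 0, 0, -0.24, 10]

```text
t: 10.97
ee_pos: [587.8, 52.5, 138.6]
orientation: [-3.024, -0.85, -0.003]
ft_force: [2.1, 1.2, 3.4]
width: 17.7
```

```bash
python3 -c "
from h import *
phi45()
S=shot('scene','s5');T=shot('top')
cv2.imwrite('pics/c5.png',np.hstack([cv2.resize(T['color'][130:250,250:370],(400,400)),cv2.resize(S['color'][150:270,265:385],(400,400))])[:,:,::-1])"
```

```text
[587.8  52.5 138.6] [2.1 1.2 3.4] [ 0.04 -0.36  0.08] yaw 0.5480175209748337
scene 79.5 ang -3.108 mod 0.033
scene 81.3 ang -0.71 mod 0.076
scene 81.1 ang 2.4 mod 0.043
scene 79.5 ang 1.618 mod 0.047
scene 84.1 ang 0.852 mod 0.066
scene empty 0.65 77.6 -0.015
top 89.5 ang -1.512 mod 0.058
top 76.0 ang 1.493 mod 0.708
```

View pics/c5.png

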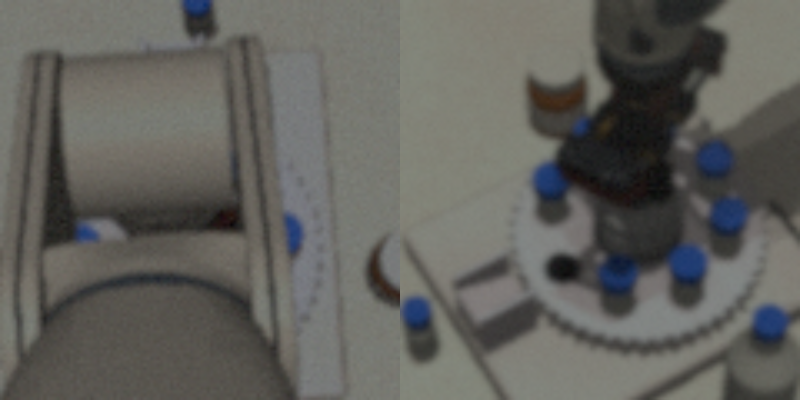

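Request:
move_arm:
  motion:
    - [0, 0, 0, 0, 0, 0, 30]
    - [0, 0, 0, 0, 0, 0, 50]
    - [0, 0, 0, 0, 0, 0, 50]
    - [0, 0, 0, 0, 0, 0, 50]
    - [0, 0, 0, 0, 0, 0, 50]

```text
t: 11.68
ee_pos: [586.4, 51.2, 137.7]
orientation: [-3.023, -0.853, 0.002]
ft_force: [0.4, 0.3, -0.6]
width: 47.3
```

Request:
move_arm:
  motion:
    - [0, 0, 0, 0, 0, 0, 50]
    - [0, 0, 8, 0, 0, 0, 50]
    - [0, 0, 25, 0, 0, 0, 50]
    - [0, 0, 50, 0, 0, 0, 50]
    - [0, 0, 80, 0, 0, 0, 50]

```text
t: 12.1
ee_pos: [585.9, 51.4, 218.2]
orientation: [-3.023, -0.853, 0.005]
ft_force: [0.4, -0.6, 0.3]
width: 50.0
```

Request:
move_arm:
  motion:
    - [-20, 30, 15, 0, 0, 0, 50]
    - [-40, 60, 30, 0, 0, 0, 50]
    - [-60, 90, 30, 0, 0, 0, 50]
    - [-80, 120, 30, 0, 0, 0, 50]
    - [-100, 150, 30, 0, 0, 0, 50]

```text
t: 12.52
ee_pos: [486.2, 202.6, 249.4]
orientation: [-3.024, -0.852, -0.002]
ft_force: [0.4, 0.6, 0.3]
width: 50.0
```

Request:
move_arm:
  motion:
    - [-20, 30, 0, 0, 0, 0, 50]
    - [-40, 60, 0, 0, 0, 0, 50]
    - [-60, 90, 0, 0, 0, 0, 50]
    - [-80, 120, 0, 0, 0, 0, 50]
    - [-80, 120, 0, 0, 0, 0, 50]

```text
t: 12.93
ee_pos: [404.2, 325.4, 249.0]
orientation: [-3.02, -0.859, -0.0]
ft_force: [-0.1, -0.4, -1.0]
width: 49.9
```

```bash
python3 -c "
from h import *
phi45()
S=shot('scene');T=shot('top')
for im in(S,T): print(fitcar((im,),[587,51,0.05]),[ (at_z(im,*m['location'],157).round(1),m['p']) for m in mark_of(im,'knob_grip')[:1]])
cv2.imwrite('pics/c6.png',np.hstack([cv2.resize(T['color'][130:250,250:370],(400,400)),cv2.resize(S['color'][150:270,265:385],(400,400))])[:,:,::-1])"
```

```text
[404.2 325.4 249. ] [-0.1 -0.4 -1. ] [-0.05  0.11 -0.02] yaw 0.5540401828417583
scene 79.8 ang -2.305 mod 0.051
scene 79.2 ang -1.521 mod 0.05
scene 79.7 ang -3.1 mod 0.041
scene 80.2 ang -0.734 mod 0.052
scene 80.1 ang 2.411 mod 0.055
scene 80.0 ang 1.617 mod 0.046
scene 79.0 ang 0.838 mod 0.052
scene empty 0.88 76.5 0.093
top 80.2 ang -0.738 mod 0.048
top 80.3 ang 0.835 mod 0.049
top 80.2 ang -1.524 mod 0.047
top 80.4 ang 1.623 mod 0.052
top 80.0 ang -2.308 mod 0.048
top 80.1 ang 2.403 mod 0.047
top 79.9 ang -3.096 mod 0.045
(array([5.87506105e+02, 5.30923986e+01, 5.03882487e-02]), np.float64(0.10573536831125138), [9]) [(array([598.4,  55.5, 157. ]), 0.92)]
(array([5.86837482e+02, 5.00669179e+01, 4.81189911e-02]), np.float64(0.07540298637301833), [10]) [(array([591. ,  50.7, 157. ]), 0.75)]
```

View pics/c6.png

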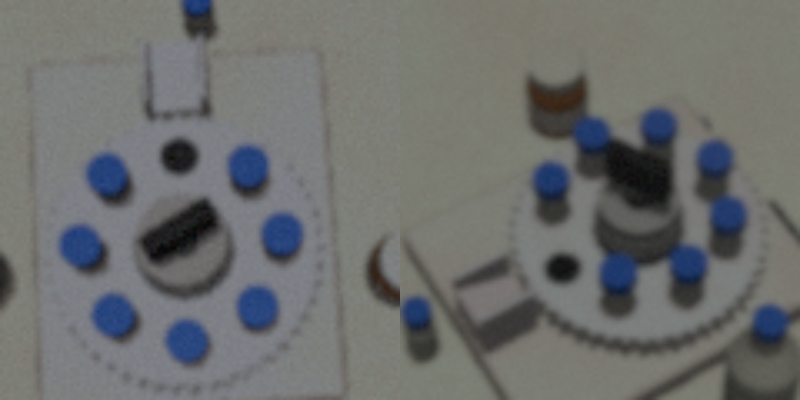

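```bash
python3 -c "
from workcell import close_job
print(close_job())"
```

```text
the job is handed in; nothing more can be done
None
```

The rotator is in hand drive, with the carousel's empty place at the loading gate. I handed the job in at about 13 s on the robot's clock; `close_job` gives no verdict.

- **Mesh:** I gripped the bar, pressed it to about 4.5 mm (push about 6 N) and turned it counter-clockwise. Within about 0.18 rad the push fell to about 1 N. I turned one way only, apart from a small back-turn to ease the teeth, so there was no real rocking.
- **Pushing home:** The push stayed under 4 N most of the way. At the stop it rose to 12 N with the tool 12.2 mm below where it gripped.
- **Turning:** I first turned the knob back 0.25 rad, re-measured the carousel from its blue caps, then turned it another 0.84 rad clockwise. I let go and lifted the gripper clear.

**Last checks:** Fitting all seven caps puts the carousel at 0.048 rad (top camera) and 0.050 rad (scene camera). The gate is at about 0.053 rad, so the empty place is under 1 mm off along its circle. The last picture shows the hole in line with the gate, the other things in view where they were, and the arm clear.

**What disagreed:**
- The network put the empty place at 0.093 rad in the last scene picture, against 0.050 rad from the caps in the same picture; I trusted the caps.
- The push while the teeth butted was about 6 N, where the stated spring and friction give about 10 N.
- After letting go I did not measure how far down the knob is. That it is home rests on the 12.2 mm of travel and the 12 N at the stop.

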